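# Lock the battery drop chute with its wrench

### The arm

A 6-joint arm with a two-finger parallel gripper is mounted at the origin on the work surface. World frame = base frame: x ahead of the robot, y to its left, z up, the work surface at z = 0. Lengths are in m, angles in rad, forces in N, time in s.
With the tool pointing down it reaches from about 0.35 to 0.775 m from the base axis. Payload 5.5 kg.
Tool frame: the origin (TCP) lies at the very end of the fingers, on their centre line; the grasp point (between the pads) lies 19 mm behind it; z points along the fingers, y is the line along which they close (so a half turn about z gives the same grasp; the last joint's range is limited). The gripper opens to 85 mm and grips with 20 to 120 N. Pads are 22 mm wide; open, the fingers measure 114 mm over their backs; the gripper's body (76 mm by 85 mm) begins 54 mm behind the grasp point. The pads swing forward as they close: fully open they stand 13 mm farther back than shut.
Start: joints at [-1.36, 0.313, 0.046, 1.304, 0, 1.431], TCP at [0.198, -0.54, 0.231] pointing down, gripper open.
Joint ranges: [-2.76, 2.76], [-0.86, 1.69], [-1.03, 1.26], [-2.2, 2.34], [-1.47, 1.5], [-3.14, 3.14]. Speed limits (rad/s): [2.57, 2.57, 3.14, 3.14, 3.14, 3.14].

### API

Orientations are given as a unit quaternion [w, x, y, z].
In Python, from workcell import env, imaging, ticket gives the robot as it stands. The module is installed in compiled form; this text tells all that it offers.
- The arm moves only by the tool apply_moves, never from a script. Its argument "rows" is a list of rows, each an object with "xyz": the shift along the tool's x, y, z in mm, a list of three; "turn": the turn, a rotation vector about the tool's x, y, z in rad, a list of three; "grip": the opening, from 0 (shut) to 1 (fully open). A call has 1 to 12 rows; each row is the pose to reach, as a shift and turn from the pose commanded when the call began, along the tool's axes at that moment; what a row does not reach only later rows make up. A row lasts 1/12 s, in which the tool goes at most 41.7 mm and 7.16 degrees, less where a joint would pass 70% of its speed; a pose out of reach is approached as far as the arm can. A call with a gripper value outside its range is refused whole. The fingers move at their own pace and stop on an object; "force" is the grip in N (left out, the last holds). Time passes only in rows, so rows that repeat a pose let the fingers close. It gives the time, the measured TCP pose, the force, the opening and the grip force at its end, in the units of the state.
- env.get_state(): the state, without advancing time (a new reading comes with each control period).
- imaging.read_camera(name): name is "side" or "top"; returns a dict with "color" (420x560x3 uint8, blue, green, red), "z_map" (420x560 float32, m along the optical axis (not along the pixel's ray), 0 where there is no reading), "camera_matrix" (3x3 intrinsics, pixels), "k1" (the pictures are not rectified: a ray, as slopes to the right and down, at radius r is drawn at 1 + k1 r^2 times it, then the intrinsics apply), "view" (4x4, takes a point from world to camera coordinates). Camera axes: x right, y down, z forward; pixel columns grow to the right and rows downward; lengths in m; the calibration is good to about 2 mm. A picture is of the moment at which its call begins.
- ticket.hand_in(): hands the job in; it is judged then, once.
The state is a dict: "clock": time; "joint_pos": joint angles; "qvel": joint speeds; "tau": joint torques, N m; "tcp_pos": TCP position; "orientation": TCP orientation; "wrist_force": force on the tool from outside, world axes, zero at the start; "ft_torque": the same for the moment, N m; "finger_gap": finger opening in m; "grip_force": force on a finger pad.
Only numpy, scipy, OpenCV 4.12 (cv2) and the standard library are available. Lean on these libraries where they do the work, as an engineer would, in place of code of your own. Each camera call takes 0.05 s, during which the arm holds its last target. There are 200 camera calls.

### The job

Lock the battery chute for the night: slide its steel gate fully shut, then take the bronze wrench out of the wooden block and lower it handle-first through the chute's ring and the gate's eye until its head sits on the ring, and let go. The ring is welded off-centre, so feel for its hole gently: never ram the wrench against the chute or let it fall in from a height. Leave the cup with its cells, the radio pack and the stopper where they are.

Things in the scene. Friction and masses are not known exactly. Their poses are not given: they have to be found in the camera images.
- chute: Fixed drop chute: yellow open-topped steel box 120 x 120 mm, 99 mm high, under a flat steel gate plate; on its +y side a yellow bracket (post at y = 135 to 145 mm, top at 112 mm) carries the ring. Origin: centre of the box's underside on the table; z up; its yaw varies. The gate opens toward the chute's -x and shuts toward its +x.
- ring_seat (a point): Where the ring's centre should be: 90 mm to +y of the chute's origin, at the ring's flat top (124 mm above the table). The rigid steel ring (42 mm outside, straight 17 mm bore, 12 mm thick) is welded on off-centre: its hole's centre lies 6 mm from here, level, in an unknown direction that differs each time; only touch or a camera tells it. Under it: the gate's eye, then 120 mm of free depth.
- gate (a joint): How far the gate is open, m: 0 fully shut on its stop, 0.065 fully open. A 4 mm steel plate (top 104 mm above the table) that slides level with about 3 N friction plus 15 N per m/s, and stays where left. Its tongue has a 36 mm square eye, centred under ring_seat only when shut; otherwise the tongue blocks the way below the ring.
- gate_tab (a point): Centre of the top edge of the orange push tab that stands up on the gate: 50 mm wide along the chute's y, 6 mm thick along the chute's x, 40 mm tall, its top 144 mm above the table. Push it toward the chute's +x to shut the gate.
- block: Fixed wooden tool block, 85 x 85 x 60 mm high, origin at the centre of its underside; the wrench stands in its central hole (19 mm wide, 50 mm deep).
- wrench: Bronze wrench, 0.2 to 0.35 kg, upright in the block. Origin: centre of the underside of its shoulder (disc 26 mm across, 6 mm thick, that catches on the ring); z toward the head. Below: round handle 14 mm across, 80 mm long, almost square-edged end. Above: flat head 30 mm wide (x), 12 mm thick (y), 6 to 42 mm above the origin, then two prongs to 60 mm. Grip it across the 12 mm.
- wrench_tip (a point): Centre of the end of the wrench's handle, 80 mm below the wrench's origin along its -z.
- tin_cup: Bystander: open tin cup, 90 mm across, 70 mm high, with the two cells standing in it; origin at the centre of its underside.
- cell0: Bystander: brown clock cell in the cup, 29 mm across, 63 mm high; origin at the centre of its underside.
- cell1: Bystander: second brown clock cell in the cup, same size and origin.
- radio_pack: Bystander: grey plastic radio battery pack, 75 x 50 x 22 mm high, lying on the table; origin at the centre of its underside.
- stopper: Bystander: black rubber stopper, 38 mm across, 30 mm high; origin at the centre of its underside.

How it is judged:
On the way, in this order (a step that is already met when the one before it is completed fails the run):
1. the gate is pushed fully shut (within 4 mm) (value of joint gate below 0.004 m), for 0.2 s.
2. the wrench's handle is through the ring: its end is more than 20 mm below the ring's top, near the ring's axis (z of wrench_tip in the frame of ring_seat below -0.02 m and horizontal distance between wrench_tip and ring_seat below 0.013 m and angle between wrench's own z axis and vertical below 0.25 rad), for 0.1 s.
At the end, for the whole second after the job is handed in: The gate is shut (open less than 6 mm) and the wrench hangs at rest, upright within 0.1 rad, handle down through the ring and the gate's eye, its shoulder lying on the ring's top within 3 mm and its axis within 12 mm of ring_seat (value of joint gate below 0.006 m and z of wrench in the frame of ring_seat between -0.003 and 0.003 m and horizontal distance between wrench and ring_seat below 0.012 m and angle between wrench's own z axis and vertical below 0.1 rad and linear speed of wrench below 0.02 m/s); the robot touches nothing.
It fails at once if the wrench is pressed or dropped against the chute, its ring or its gate with more than 30 N (contact force between wrench and chute above 30 N).
It fails at once if the tin cup is moved more than 20 mm (distance of tin_cup from where it was at the start of the episode above 0.02 m).
It fails at once if a cell is moved more than 25 mm (distance of any of cell0, cell1 from where it was at the start of the episode above 0.025 m).
It fails at once if the radio pack is moved more than 20 mm (distance of radio_pack from where it was at the start of the episode above 0.02 m).
It fails at once if the stopper is moved more than 20 mm (distance of stopper from where it was at the start of the episode above 0.02 m).
It also fails if it takes over 72 s, if anything falls off the work surface, if the arm or the gripper's body presses on something with over 40 N, if the wrist force passes 120 N, or if a joint passes its speed limit or range.

## Working session

There is one attempt and no reset: what is moved stays moved. The work goes in short steps, Python scripts to look and compute and a tool call to move; the robot and the scene stay as the last step left them, time stands still between calls to the robot, and variables do not carry over. Pictures are saved under pics/ and viewed, at most 10 in all, crops included, and the job is handed in when it is done.

Besides the shell and the picture viewer there is one more tool, called after "Request:" as a command line: name --argument value ..., lists and objects as JSON in quotes. apply_moves: Moves the arm, as the interface text tells. Its arguments: {"type":"object","properties":{"rows":{"type":"array"},"force":{"type":"number"}},"required":["rows"]}

```bash
mkdir -p pics
cat > h.py <<'E'
import numpy as np, cv2
from workcell import env, imaging, ticket
def snap(name, f=None):
    d=imaging.read_camera(name)
    if f: cv2.imwrite('pics/'+f,d['color'])
    return d
def slopes(d,uv):
    uv=np.asarray(uv,float).reshape(-1,1,2)
    return cv2.undistortPoints(uv,d['camera_matrix'],np.array([d['k1'],0,0,0.])).reshape(-1,2)
def plane(d,uv,z):
    s=slopes(d,uv); R=d['view'][:3,:3]; t=d['view'][:3,3]
    c=-R.T@t; r=np.c_[s,np.ones(len(s))]@R
    return c+r*((z-c[2])/r[:,2])[:,None]
def cloud(d):
    h,w=d['z_map'].shape
    vv,uu=np.mgrid[:h,:w]; s=slopes(d,np.c_[uu.ravel(),vv.ravel()])
    z=d['z_map'].ravel()[:,None]; R=d['view'][:3,:3]; t=d['view'][:3,3]
    P=((np.c_[s,np.ones(len(s))]*z)-t)@R; P[z[:,0]==0]=np.nan
    return P.reshape(h,w,3)
def proj(d,P):
    R=d['view'][:3,:3]; t=d['view'][:3,3]; c=np.atleast_2d(P)@R.T+t; s=c[:,:2]/c[:,2:]
    s=s*(1+d['k1']*(s**2).sum(1))[:,None]; K=d['camera_matrix']
    return s@K[:2,:2].T+K[:2,2]
E
python3 - <<'E'
from h import *
np.set_printoptions(precision=4,suppress=True)
for n in('top','side'):
    d=snap(n,n+'0.png'); R=d['view'][:3,:3]; print(n,-R.T@d['view'][:3,3],R[2],d['k1'],d['camera_matrix'][0,0])
print(env.get_state())
E
```

```text
top [0.4943 0.0294 0.8421] [ 0.1044 -0.036  -0.9939] -0.106493534361245 428.2221505239904
side [0.0833 0.5188 0.633 ] [ 0.5724 -0.5604 -0.5986] -0.0743680583468846 494.3130162266476
{'clock': 0.1, 'joint_pos': array([-1.3596,  0.3139,  0.0451,  1.3036, -0.    ,  1.4312]), 'qvel': array([-0.0011, -0.003 ,  0.0023, -0.0006,  0.0004,  0.001 ]), 'tau': array([  0.0021, -48.1723,  29.9245,   0.0128,  -0.0002,  -0.    ]), 'tcp_pos': array([ 0.1975, -0.5395,  0.2305]), 'orientation': array([-0.0008,  0.9847,  0.1745, -0.    ]), 'wrist_force': array([-0.7613,  1.008 ,  0.7351]), 'ft_torque': array([-0.0179,  0.052 ,  0.0308]), 'grip_force': 0.0, 'finger_gap': 0.08562702237653134}
```

View pics/top0.png

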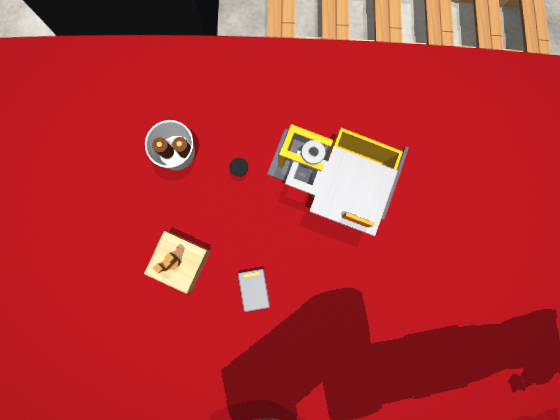

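View pics/side0.png

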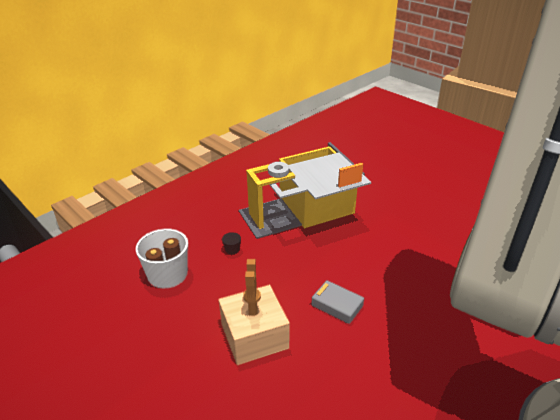

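```bash
cat > m.py <<'E'
from h import *
np.set_printoptions(precision=4,suppress=True)
d=snap('top'); P=cloud(d); hsv=cv2.cvtColor(d['color'],cv2.COLOR_BGR2HSV)
Z=P[...,2]
def rect(m,name):
    m=m.astype(np.uint8); n,l,s,c=cv2.connectedComponentsWithStats(m)
    i=1+np.argmax(s[1:,4]); q=P[l==i]; q=q[~np.isnan(q[:,2])]
    r=cv2.minAreaRect((q[:,:2]*1000).astype(np.float32)); print(name,s[i],'mean',q.mean(0),'zmax',np.percentile(q[:,2],[5,50,95]),'rect mm',r); return l==i
H,S,V=cv2.split(hsv)
for p in [(357,217),(340,190),(170,250),(160,265),(313,143),(150,268)]: print(p,hsv[p[1],p[0]],P[p[1],p[0]])
rect((abs(Z-.104)<.006)&(S<60),'gate')
rect((abs(Z-.124)<.007)&(S<60),'ring')
rect((H>5)&(H<18)&(S>180)&(V>150)&(Z>.11),'tab')
rect((abs(Z-.06)<.008),'block')
rect((Z>.09)&(np.arange(560)[None]<215)&(np.arange(420)[:,None]>220)&(np.arange(420)[:,None]<300),'wrenchhead')
rect((abs(Z-.022)<.006)&(S<60),'pack')
E
python3 m.py
python3 - <<'E'
from h import *
a=cv2.imread('pics/top0.png')
c=cv2.resize(a[115:245,260:420],None,fx=4,fy=4,interpolation=cv2.INTER_CUBIC)
cv2.imwrite('pics/c1.png',c)
E
```

```text
(357, 217) [ 21 177 254] [ 0.5575 -0.1148  0.1479]
(340, 190) [105   2 243] [ 0.6083 -0.0936  0.1053]
(170, 250) [ 23  75 254] [0.4988 0.2082 0.0614]
(160, 265) [ 15 163 111] [0.4737 0.2048 0.1435]
(313, 143) [110   3 240] [ 0.686  -0.0434  0.1253]
(150, 268) [ 23  72 254] [0.4654 0.244  0.0596]
gate [ 285  146  123   90 5307] mean [ 0.6125 -0.1119  0.1049] zmax [0.1027 0.1049 0.1069] rect mm ((639.3582763671875, -101.64167785644531), (185.20445251464844, 170.9250946044922), 70.20052337646484)
ring [301 140  24  24 392] mean [ 0.6712 -0.0431  0.1245] zmax [0.1215 0.1247 0.1268] rect mm ((671.5841674804688, -43.42125701904297), (40.0872688293457, 40.22481155395508), 63.10923385620117)
tab [345 216  27  10  53] mean [ 0.5532 -0.1165  0.1347] zmax [0.1133 0.1364 0.1451] rect mm ((552.4788208007812, -118.49504852294922), (43.26081085205078, 1.0589911937713623), 70.85105895996094)
block [ 144  231   64   62 1923] mean [0.4785 0.1955 0.0611] zmax [0.0587 0.0612 0.0634] rect mm ((478.2420959472656, 198.60397338867188), (86.78900146484375, 85.06396484375), 66.75721740722656)
wrenchhead [153 253  26  20 302] mean [0.4764 0.1959 0.1308] zmax [0.0962 0.1344 0.1521] rect mm ((475.3450622558594, 195.93826293945312), (19.016828536987305, 35.311248779296875), 44.530487060546875)
pack [238 269  31  42 953] mean [0.4255 0.0564 0.023 ] zmax [0.0205 0.023  0.0255] rect mm ((426.9517517089844, 57.009490966796875), (74.32286834716797, 48.90345764160156), 10.207171440124512)
```

View pics/c1.png

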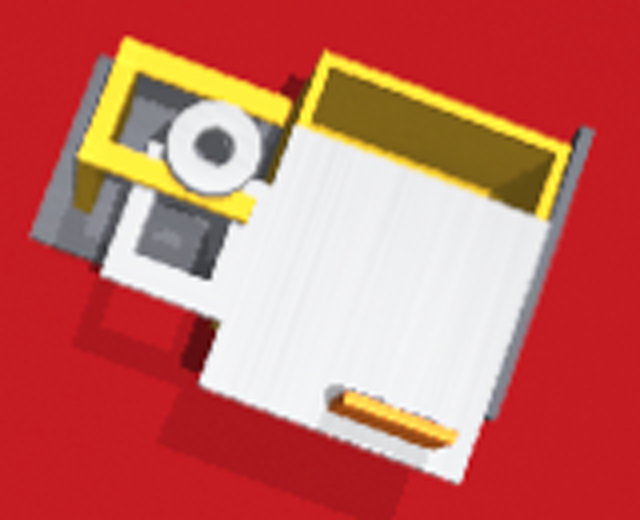

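```bash
cat > r.py <<'E'
from h import *
np.set_printoptions(precision=4,suppress=True)
def ring(n,u,v):
    d=snap(n); g=cv2.cvtColor(d['color'],cv2.COLOR_BGR2HSV); w=22
    c=d['color'][v-w:v+w,u-w:u+w]; k=8
    b=cv2.resize(c,None,fx=k,fy=k,interpolation=cv2.INTER_CUBIC); h=cv2.cvtColor(b,cv2.COLOR_BGR2HSV)
    m=((h[...,1]<70)&(h[...,2]>150)).astype(np.uint8)
    cs,hi=cv2.findContours(m,cv2.RETR_CCOMP,cv2.CHAIN_APPROX_NONE)
    for q,hh in zip(cs,hi[0]):
        if len(q)>60:
            uv=(q[:,0]+.5)/k-.5+[u-w,v-w]; p=plane(d,uv,.124)[:,:2]*1000
            (e,ax,an)=cv2.fitEllipse(p.astype(np.float32)); print(n,'hole' if hh[3]>=0 else 'outer',e,ax,p.mean(0),uv.mean(0))
    cv2.imwrite(f'pics/r_{n}.png',b)
ring('top',313,151); ring('side',278,170)
E
python3 r.py
python3 - <<'E'
from h import *
np.set_printoptions(precision=4,suppress=True)
d=snap('top'); P=cloud(d); o=np.array([260,115])
f=lambda *c:plane(d,[np.array(x)/4+o for x in c],.104)*1000
for nm,p in(('front',f((200,385),(460,482))),('side',f((460,482),(548,215))),('tabtop',plane(d,[np.array(x)/4+o for x in((345,395),(455,437))],.144)*1000),('yel',f((325,52),(570,150)))):
    e=p[1]-p[0]; print(nm,p[:,:2],np.linalg.norm(e),np.degrees(np.arctan2(e[1],e[0])))
# wrench prongs in depth, both views
for n in('top','side'):
    d=snap(n);Q=cloud(d);c=(abs(Q[...,0]-.475)<.06)&(abs(Q[...,1]-.197)<.06)
    for lo,hi in((.10,.13),(.138,.156)):
        q=Q[c&(Q[...,2]>lo)&(Q[...,2]<hi)]
        if len(q)>5: print(n,lo,len(q),q.mean(0),cv2.minAreaRect((q[:,:2]*1000).astype(np.float32)))
a=cv2.resize(d['color'][250:370,200:310],None,fx=5,fy=5,interpolation=cv2.INTER_CUBIC)
b=cv2.resize(snap('top')['color'][225:300,140:215],None,fx=5,fy=5,interpolation=cv2.INTER_CUBIC)
out=np.zeros((600,800,3),np.uint8); out[:, :425]=a[:600,60:485]; out[:375,425:]=b
out[375:,425:650]=cv2.resize(cv2.imread('pics/r_side.png'),(225,225)); cv2.imwrite('pics/w.png',out)
E
```

```text
top outer (644.2890625, -11.619975090026855) (12.076421737670898, 23.434179306030273) [643.9072 -11.3917] [294.0677 166.7157]
top outer (670.90087890625, -14.976424217224121) (6.680991172790527, 21.18999481201172) [670.05   -14.5074] [296.0762 151.8077]
top outer (664.6197509765625, -54.108062744140625) (47.05731201171875, 67.09651947021484) [661.0124 -57.7925] [321.1341 157.6296]
top hole (672.1954345703125, -44.191253662109375) (15.402857780456543, 17.110153198242188) [672.1173 -44.1488] [313.2833 151.0792]
side outer (640.5750732421875, -33.47600173950195) (63.242103576660156, 110.35896301269531) [633.9935 -31.9397] [286.8118 177.6424]
side hole (672.1312866210938, -46.26787185668945) (16.192310333251953, 17.03679847717285) [672.0206 -46.2147] [278.1211 166.8633]
front [[ 570.0092  -41.2951]
 [ 529.6551 -155.7381]] 121.34933526005241 -109.42328450305077
side [[ 529.6551 -155.7381]
 [ 649.2693 -196.655 ]] 126.41890563650203 -18.884473310842274
tabtop [[ 562.9234  -97.6091]
 [ 546.3313 -143.6801]] 48.967676788799125 -109.80617636226219
yel [[ 720.7985  -96.1855]
 [ 679.3041 -207.3553]] 118.66140906554317 -110.46821466249659
top 0.1 54 [0.476  0.1932 0.1134] ((475.05242919921875, 193.28150939941406), (10.650197982788086, 31.953325271606445), 66.69403839111328)
top 0.138 137 [0.4779 0.1974 0.1493] ((477.51934814453125, 198.19837951660156), (12.082508087158203, 35.16586685180664), 44.94565963745117)
side 0.1 149 [0.4686 0.2057 0.1155] ((477.0493469238281, 198.0389404296875), (11.882102966308594, 31.208410263061523), 42.65738296508789)
side 0.138 218 [0.4757 0.1995 0.147 ] ((477.7109680175781, 197.74838256835938), (12.089329719543457, 39.18234634399414), 44.2293586730957)
```

View pics/w.png

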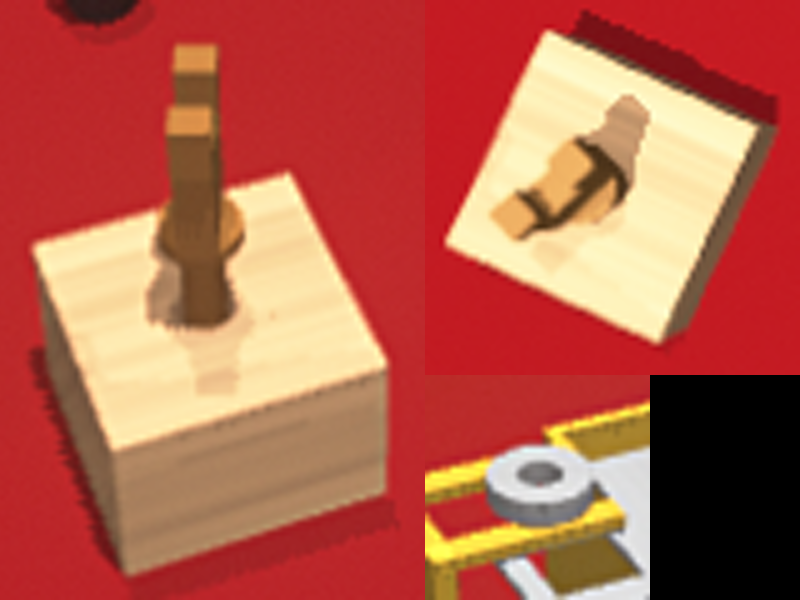

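Request:
apply_moves --rows '[{"xyz": [37, -24, 0], "turn": [0, 0, -0.07], "grip": 0}, {"xyz": [75, -49, 0], "turn": [0, 0, -0.15], "grip": 0}, {"xyz": [113, -74, 0], "turn": [0, 0, -0.22], "grip": 0}, {"xyz": [150, -98, 0], "turn": [0, 0, -0.3], "grip": 0}, {"xyz": [188, -123, 0], "turn": [0, 0, -0.37], "grip": 0}, {"xyz": [225, -147, 0], "turn": [0, 0, -0.44], "grip": 0}, {"xyz": [263, -172, 0], "turn": [0, 0, -0.52], "grip": 0}, {"xyz": [300, -197, 0], "turn": [0, 0, -0.6], "grip": 0}, {"xyz": [338, -221, 0], "turn": [0, 0, -0.67], "grip": 0}, {"xyz": [375, -246, 0], "turn": [0, 0, -0.74], "grip": 0}, {"xyz": [413, -270, 0], "turn": [0, 0, -0.81], "grip": 0}, {"xyz": [450, -295, 0], "turn": [0, 0, -0.88], "grip": 0}]'

```text
clock: 1.45
tcp_pos: [0.4972, -0.1371, 0.2316]
orientation: [0.0, 0.816, 0.579, 0.0]
wrist_force: [1.0, -1.4, 0.0]
finger_gap: 0.0002
grip_force: 0.0
```

Request:
apply_moves --rows '[{"xyz": [0, 0, 0], "turn": [0, 0, 0], "grip": 0}, {"xyz": [0, 0, 20], "turn": [0, 0, 0], "grip": 0}, {"xyz": [0, 0, 40], "turn": [0, 0, 0], "grip": 0}]'

```text
clock: 1.7
tcp_pos: [0.4977, -0.1385, 0.192]
orientation: [0.002, 0.816, 0.578, 0.001]
wrist_force: [0.5, -0.4, -0.1]
finger_gap: -0.0001
grip_force: 0.0
```

Request:
apply_moves --rows '[{"xyz": [18, 5, 0], "turn": [0, 0, 0], "grip": 0}, {"xyz": [36, 10, 10], "turn": [0, 0, 0], "grip": 0}, {"xyz": [36, 10, 40], "turn": [0, 0, 0], "grip": 0}, {"xyz": [36, 10, 66], "turn": [0, 0, 0], "grip": 0}, {"xyz": [36, 10, 72], "turn": [0, 0, 0], "grip": 0}, {"xyz": [36, 10, 72], "turn": [0, 0, 0], "grip": 0}]'

```text
clock: 2.2
tcp_pos: [0.5157, -0.108, 0.1174]
orientation: [-0.002, 0.817, 0.577, -0.001]
wrist_force: [0.1, -1.0, -0.3]
finger_gap: -0.0
grip_force: 0.0
```

Run:
```python
from h import *
s=env.get_state(); print(s['tcp_pos'],s['orientation'],s['wrist_force'])
snap('side','s1.png')
```

```text
[ 0.51571187 -0.10802662  0.11736436] [-0.00194205  0.81668811  0.57707429 -0.00142113] [ 0.14786373 -1.03971806 -0.28296884]
```

View pics/s1.png

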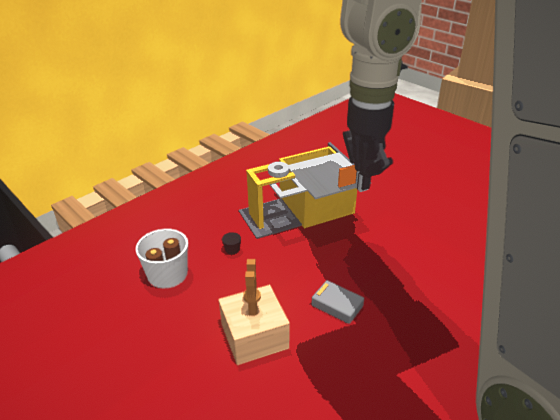

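Request:
apply_moves --rows '[{"xyz": [0, 4, 0], "turn": [0, 0, 0], "grip": 0}, {"xyz": [0, 8, 0], "turn": [0, 0, 0], "grip": 0}, {"xyz": [0, 12, 0], "turn": [0, 0, 0], "grip": 0}, {"xyz": [0, 16, 0], "turn": [0, 0, 0], "grip": 0}, {"xyz": [0, 20, 0], "turn": [0, 0, 0], "grip": 0}, {"xyz": [0, 24, 0], "turn": [0, 0, 0], "grip": 0}, {"xyz": [0, 28, 0], "turn": [0, 0, 0], "grip": 0}, {"xyz": [0, 32, 0], "turn": [0, 0, 0], "grip": 0}, {"xyz": [0, 36, 0], "turn": [0, 0, 0], "grip": 0}, {"xyz": [0, 40, 0], "turn": [0, 0, 0], "grip": 0}]'

```text
clock: 3.08
tcp_pos: [0.5553, -0.1218, 0.1193]
orientation: [-0.0, 0.817, 0.577, -0.0]
wrist_force: [-3.8, 1.2, 3.1]
finger_gap: 0.0
grip_force: 1.9
```

```bash
cat > g.py <<'E'
from h import *
d=snap('top'); Q=cloud(d); m=(abs(Q[...,2]-.104)<.005)&(abs(Q[...,0]-.64)<.15)&(d['color'].min(2)>150)
q=Q[m]; ex=np.array([.944,-.331]); ey=np.array([.331,.944]); s=np.array([.672,-.045])
q=(q[:,:2]-s); a=q@ex; b=q@ey
k=(b<-40)&(b>-140); print('plate x range',np.percentile(a[k],[1,99])*1000)
k=(b>-20)&(b<30); print('tongue x range',np.percentile(a[k],[1,99])*1000)
print(env.get_state()['tcp_pos'],env.get_state()['wrist_force'])
E
python3 g.py
```

```text
Traceback (most recent call last):
  File "g.py", line 5, in <module>
    k=(b<-40)&(b>-140); print('plate x range',np.percentile(a[k],[1,99])*1000)
                                              ~~~~~~~~~~~~~^^^^^^^^^^^^^
IndexError: index -1 is out of bounds for axis 0 with size 0
```

Request:
apply_moves --rows '[{"xyz": [0, 2, 0], "turn": [0, 0, 0], "grip": 0}, {"xyz": [0, 4, 0], "turn": [0, 0, 0], "grip": 0}, {"xyz": [0, 6, 0], "turn": [0, 0, 0], "grip": 0}, {"xyz": [0, 8, 0], "turn": [0, 0, 0], "grip": 0}, {"xyz": [0, 10, 0], "turn": [0, 0, 0], "grip": 0}]'

```text
clock: 3.55
tcp_pos: [0.5647, -0.1252, 0.1192]
orientation: [-0.0, 0.817, 0.577, -0.0]
wrist_force: [-2.8, 0.3, 1.1]
finger_gap: -0.0001
grip_force: 1.7
```

Run:
```python
from h import *
out=[]
for n,(v,u) in(('side',(120,220)),('top',(100,240))):
    d=snap(n); out.append(cv2.resize(d['color'][v:v+130,u:u+160],None,fx=2.5,fy=2.5,interpolation=cv2.INTER_CUBIC))
cv2.imwrite('pics/s2.png',np.hstack(out))
```

```text
(no output)
```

View pics/s2.png

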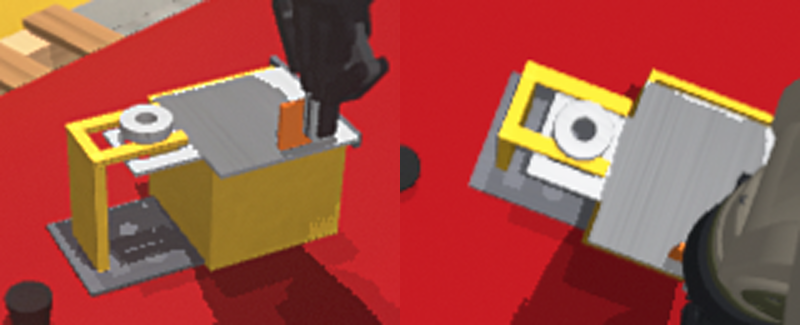

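Request:
apply_moves --rows '[{"xyz": [0, 2, 0], "turn": [0, 0, 0], "grip": 0}, {"xyz": [0, 4, 0], "turn": [0, 0, 0], "grip": 0}, {"xyz": [0, 6, 0], "turn": [0, 0, 0], "grip": 0}]'

```text
clock: 3.9
tcp_pos: [0.5703, -0.1271, 0.1192]
orientation: [-0.0, 0.817, 0.577, -0.0]
wrist_force: [-3.3, -1.0, 1.7]
finger_gap: 0.0003
grip_force: 1.7
```

Request:
apply_moves --rows '[{"xyz": [0, 1.5, 0], "turn": [0, 0, 0], "grip": 0}, {"xyz": [0, 3, 0], "turn": [0, 0, 0], "grip": 0}]'

```text
clock: 4.07
tcp_pos: [0.5733, -0.1282, 0.1192]
orientation: [0.0, 0.817, 0.577, -0.0]
wrist_force: [-2.7, -0.5, 0.4]
finger_gap: -0.0002
grip_force: 1.6
```

Request:
apply_moves --rows '[{"xyz": [0, 1.5, 0], "turn": [0, 0, 0], "grip": 0}, {"xyz": [0, 3, 0], "turn": [0, 0, 0], "grip": 0}]'

```text
clock: 4.23
tcp_pos: [0.5761, -0.1292, 0.1192]
orientation: [-0.0, 0.817, 0.577, -0.0]
wrist_force: [-4.0, -1.3, 0.1]
finger_gap: 0.0001
grip_force: 1.6
```

Request:
apply_moves --rows '[{"xyz": [0, 1.5, 0], "turn": [0, 0, 0], "grip": 0}, {"xyz": [0, 3, 0], "turn": [0, 0, 0], "grip": 0}, {"xyz": [0, 3, 0], "turn": [0, 0, 0], "grip": 0}]'

```text
clock: 4.48
tcp_pos: [0.577, -0.1295, 0.1192]
orientation: [-0.002, 0.817, 0.577, -0.001]
wrist_force: [-10.3, 0.7, 4.8]
finger_gap: -0.0003
grip_force: 4.6
```

Request:
apply_moves --rows '[{"xyz": [0, 1.5, 0], "turn": [0, 0, 0], "grip": 0}, {"xyz": [0, 3, 0], "turn": [0, 0, 0], "grip": 0}, {"xyz": [0, 3, 0], "turn": [0, 0, 0], "grip": 0}]'

```text
clock: 4.73
tcp_pos: [0.5771, -0.1295, 0.1191]
orientation: [-0.004, 0.817, 0.577, -0.003]
wrist_force: [-17.0, 3.4, 11.0]
finger_gap: -0.0001
grip_force: 8.9
```

Request:
apply_moves --rows '[{"xyz": [0, -10, 0], "turn": [0, 0, 0], "grip": 0}, {"xyz": [0, -25, 0], "turn": [0, 0, 0], "grip": 0}, {"xyz": [0, -25, -30], "turn": [0, 0, 0], "grip": 0.5}, {"xyz": [0, -25, -70], "turn": [0, 0, 0], "grip": 0.5}, {"xyz": [0, -25, -100], "turn": [0, 0, 0], "grip": 0.5}, {"xyz": [0, -25, -100], "turn": [0, 0, 0], "grip": 0.5}, {"xyz": [0, -25, -100], "turn": [0, 0, 0], "grip": 0.5}]'

```text
clock: 5.32
tcp_pos: [0.561, -0.1233, 0.2224]
orientation: [0.003, 0.816, 0.577, 0.003]
wrist_force: [0.0, -0.3, 0.1]
finger_gap: 0.0428
grip_force: 0.0
```

Run:
```python
from h import *
s=env.get_state(); print(s['tcp_pos'],s['orientation'],s['joint_pos'])
q=s['orientation']; from scipy.spatial.transform import Rotation as R
M=R.from_quat(q[[1,2,3,0]]).as_matrix(); print(M)
T=np.array([.4776,.198,.23]); print('shift',M.T@(T-s['tcp_pos'])*1000,'turn',-(np.radians(134.5)-np.arctan2(M[1,0],M[0,0])))
```

```text
[ 0.56100528 -0.1233426   0.22241535] [0.00311417 0.81642786 0.57743326 0.00258481] [-3.56547152e-01  3.07610977e-01  1.65298279e-02  1.27165671e+00
  7.60654040e-04  1.55387428e+00]
[[ 3.33128305e-01  9.42849100e-01  7.81706796e-03]
 [ 9.42881298e-01 -3.33122272e-01 -2.09988733e-03]
 [ 6.24162556e-04  8.07009909e-03 -9.99967241e-01]]
shift [ 275.2080036  -185.62376109   -8.91117375] turn -1.1162910386021818
```

Request:
apply_moves --rows '[{"xyz": [28, -19, -1], "turn": [0, 0, -0.11], "grip": 0.5}, {"xyz": [56, -38, -2], "turn": [0, 0, -0.22], "grip": 0.5}, {"xyz": [84, -56, -3], "turn": [0, 0, -0.34], "grip": 0.5}, {"xyz": [112, -75, -4], "turn": [0, 0, -0.45], "grip": 0.5}, {"xyz": [140, -94, -5], "turn": [0, 0, -0.57], "grip": 0.5}, {"xyz": [168, -113, -6], "turn": [0, 0, -0.68], "grip": 0.5}, {"xyz": [196, -132, -7], "turn": [0, 0, -0.8], "grip": 0.5}, {"xyz": [224, -150, -8], "turn": [0, 0, -0.91], "grip": 0.5}, {"xyz": [252, -169, -9], "turn": [0, 0, -1.02], "grip": 0.5}, {"xyz": [275, -185.5, -9], "turn": [0, 0, -1.116], "grip": 0.5}, {"xyz": [275, -185.5, -9], "turn": [0, 0, -1.116], "grip": 0.5}, {"xyz": [275, -185.5, -9], "turn": [0, 0, -1.116], "grip": 0.5}]'

```text
clock: 6.32
tcp_pos: [0.4745, 0.1999, 0.2273]
orientation: [-0.0, 0.386, 0.923, -0.0]
wrist_force: [0.7, -0.1, -0.6]
finger_gap: 0.0427
grip_force: 0.0
```

```bash
cat > st.py <<'E'
from h import *
from scipy.spatial.transform import Rotation as R
import sys
np.set_printoptions(precision=4,suppress=True)
def tool(T,yaw=None):
    s=env.get_state(); q=s['orientation']; M=R.from_quat(q[[1,2,3,0]]).as_matrix()
    print('tcp',s['tcp_pos'],'F',s['wrist_force'],'shift mm',M.T@(np.array(T)-s['tcp_pos'])*1000)
    if yaw is not None:
        D=R.from_matrix(M.T@np.array([[np.cos(yaw),np.sin(yaw),0],[np.sin(yaw),-np.cos(yaw),0],[0,0,-1]])); print('turn',D.as_rotvec())
E
python3 - <<'E'
from st import *
tool([.4776,.198,.23],np.radians(134.5))
d=snap('side');Q=cloud(d);c=(abs(Q[...,0]-.475)<.05)&(abs(Q[...,1]-.197)<.05)
q=Q[c&(Q[...,2]>.136)&(Q[...,2]<.156)]
print(len(q),cv2.minAreaRect((q[:,:2]*1000).astype(np.float32)))
E
```

```text
tcp [0.4745 0.1999 0.2273] F [ 0.7489 -0.131  -0.5709] shift mm [-3.5426  0.8673 -2.7434]
turn [-0.0005 -0.0005  0.002 ]
233 ((478.0078125, 197.52413940429688), (12.268171310424805, 39.03737258911133), 44.24786376953125)
```

Request:
apply_moves --rows '[{"xyz": [-3.5, 1, 30], "turn": [0, 0, 0], "grip": 0.5}, {"xyz": [-3.5, 1, 60], "turn": [0, 0, 0], "grip": 0.5}, {"xyz": [-3.5, 1, 90], "turn": [0, 0, 0], "grip": 0.5}, {"xyz": [-3.5, 1, 115], "turn": [0, 0, 0], "grip": 0.5}, {"xyz": [-3.5, 1, 123], "turn": [0, 0, 0], "grip": 0.5}, {"xyz": [-3.5, 1, 123], "turn": [0, 0, 0], "grip": 0.5}, {"xyz": [-3.5, 1, 123], "turn": [0, 0, 0], "grip": 0.5}]'

```text
clock: 6.95
tcp_pos: [0.4787, 0.1958, 0.1056]
orientation: [-0.0, 0.388, 0.922, -0.0]
wrist_force: [0.2, 0.9, 1.0]
finger_gap: 0.0429
grip_force: 0.0
```

Request:
apply_moves --rows '[{"xyz": [0, 0, 0], "turn": [0, 0, 0], "grip": 0}, {"xyz": [0, 0, 0], "turn": [0, 0, 0], "grip": 0}, {"xyz": [0, 0, 0], "turn": [0, 0, 0], "grip": 0}, {"xyz": [0, 0, 0], "turn": [0, 0, 0], "grip": 0}, {"xyz": [0, 0, 0], "turn": [0, 0, 0], "grip": 0}, {"xyz": [0, 0, 0], "turn": [0, 0, 0], "grip": 0}]' --force 50

```text
clock: 7.45
tcp_pos: [0.4794, 0.1967, 0.1071]
orientation: [0.002, 0.387, 0.922, 0.001]
wrist_force: [-0.3, -1.1, 5.5]
finger_gap: 0.0111
grip_force: 49.0
```

Request:
apply_moves --rows '[{"xyz": [0, 0, -8], "turn": [0, 0, 0], "grip": 0}, {"xyz": [0, 0, -18], "turn": [0, 0, 0], "grip": 0}, {"xyz": [0, 0, -30], "turn": [0, 0, 0], "grip": 0}, {"xyz": [0, 0, -45], "turn": [0, 0, 0], "grip": 0}, {"xyz": [0, 0, -60], "turn": [0, 0, 0], "grip": 0}, {"xyz": [0, 0, -80], "turn": [0, 0, 0], "grip": 0}, {"xyz": [0, 0, -105], "turn": [0, 0, 0], "grip": 0}, {"xyz": [0, 0, -130], "turn": [0, 0, 0], "grip": 0}, {"xyz": [0, 0, -150], "turn": [0, 0, 0], "grip": 0}, {"xyz": [0, 0, -150], "turn": [0, 0, 0], "grip": 0}]' --force 60

```text
clock: 8.28
tcp_pos: [0.4801, 0.1972, 0.2604]
orientation: [0.003, 0.387, 0.922, 0.002]
wrist_force: [0.1, 0.1, -2.0]
finger_gap: 0.0114
grip_force: 58.8
```

```bash
python3 - <<'E'
from st import *
s=env.get_state(); print(s['joint_pos'])
tool([.6655,-.056,.265])
d=snap('side'); out=[d['color'][80:380,150:450]]
d=snap('top'); out.append(d['color'][100:400,100:400]); cv2.imwrite('pics/s3.png',np.hstack(out))
E
python3 r.py
```

```text
[ 0.235   0.1906 -0.0442  1.3282  0.0001  1.0296]
tcp [0.4801 0.1972 0.2604] F [ 0.0858  0.1119 -2.011 ] shift mm [-310.5842  -45.119    -3.6194]
top outer (674.814453125, -9.03431224822998) (7.069116115570068, 11.176268577575684) [674.7599  -9.0809] [292.9564 149.0526]
top outer (666.1056518554688, -50.50180435180664) (57.08538055419922, 77.50299072265625) [661.7872 -47.6867] [315.2681 157.0501]
top hole (671.9080810546875, -44.10721206665039) (15.813272476196289, 16.6439208984375) [671.7952 -44.0347] [313.2159 151.2604]
side outer (646.3988037109375, -56.48854064941406) (40.83488464355469, 125.06388854980469) [642.0704 -47.9003] [289.5404 172.7209]
```

View pics/s3.png

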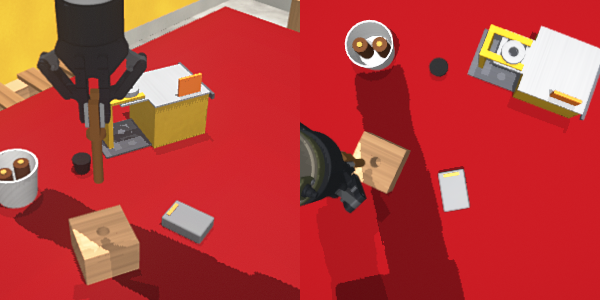

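Request:
apply_moves --rows '[{"xyz": [-15, -1, 0], "turn": [0, 0, 0], "grip": 0}, {"xyz": [-45, -5, 0], "turn": [0, 0, 0], "grip": 0}, {"xyz": [-77, -8, 0], "turn": [0, 0, 0], "grip": 0}, {"xyz": [-109, -12, 0], "turn": [0, 0, 0], "grip": 0}, {"xyz": [-141, -15, 0], "turn": [0, 0, 0], "grip": 0}, {"xyz": [-173, -18, 0], "turn": [0, 0, 0], "grip": 0}, {"xyz": [-205, -22, 0], "turn": [0, 0, 0], "grip": 0}, {"xyz": [-237, -25, 0], "turn": [0, 0, 0], "grip": 0}, {"xyz": [-269, -29, 0], "turn": [0, 0, 0], "grip": 0}, {"xyz": [-295, -31, 0], "turn": [0, 0, 0], "grip": 0}, {"xyz": [-309, -33, 0], "turn": [0, 0, 0], "grip": 0}, {"xyz": [-309, -33, 0], "turn": [0, 0, 0], "grip": 0}]'

```text
clock: 9.48
tcp_pos: [0.6718, -0.0502, 0.2516]
orientation: [-0.002, 0.389, 0.921, -0.001]
wrist_force: [-0.1, -0.0, -2.3]
finger_gap: 0.0106
grip_force: 58.6
```

Request:
apply_moves --rows '[{"xyz": [0, 0, 0], "turn": [0, 0, 0], "grip": 0}, {"xyz": [0, 0, 5], "turn": [0, 0, 0], "grip": 0}, {"xyz": [0, 0, 10], "turn": [0, 0, 0], "grip": 0}, {"xyz": [0, 0, 10], "turn": [0, 0, 0], "grip": 0}, {"xyz": [0, 0, 10], "turn": [0, 0, 0], "grip": 0}]'

```text
clock: 9.9
tcp_pos: [0.6702, -0.046, 0.2448]
orientation: [-0.001, 0.386, 0.922, -0.0]
wrist_force: [0.2, -0.2, -2.2]
finger_gap: 0.0107
grip_force: 58.6
```

Run:
```python
from st import *
tool([.6734,-.0466,.25]); s=env.get_state(); print(s['orientation'],s['clock'])
d=snap('side'); cv2.imwrite('pics/full_s.png',d['color']); a=cv2.resize(d['color'][120:210,230:330],None,fx=5,fy=5,interpolation=cv2.INTER_CUBIC)[:,:400]
e=snap('top'); cv2.imwrite('pics/full_t.png',e['color']); b=cv2.resize(e['color'][105:195,270:370],None,fx=4,fy=4,interpolation=cv2.INTER_CUBIC)
out=np.zeros((450,800,3),np.uint8); out[:,:400]=a; out[:360,400:]=b; cv2.imwrite('pics/s4.png',out)
```

```text
tcp [ 0.6702 -0.046   0.2448] F [ 0.1601 -0.1519 -2.2303] shift mm [-2.6544  1.8192 -5.1794]
[-0.0006  0.3864  0.9223 -0.0001] 9.9
```

View pics/s4.png

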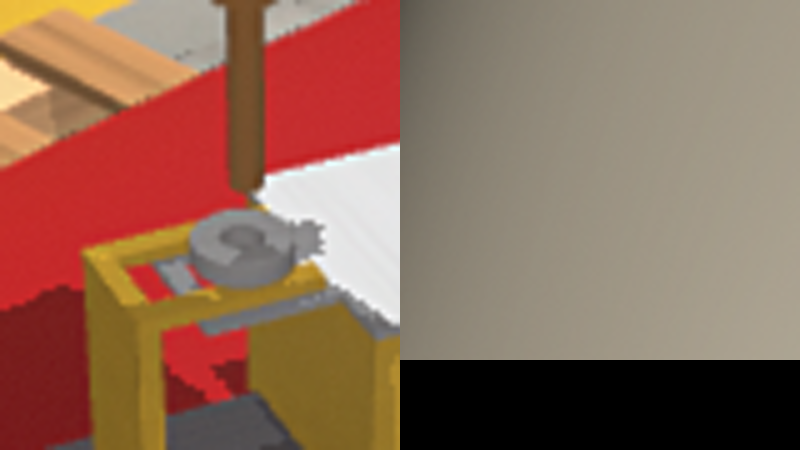

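```bash
cat > tip.py <<'E'
from st import *
HOLE=plane({**snap('side')},[[278.1211,166.8633]],.124)[0]
def tip(ztip,n=3):
    res=[]
    for _ in range(n):
        d=snap('side'); c=d['color']; k=6; u0,v0,u1,v1=258,100,300,172
        b=cv2.resize(c[v0:v1,u0:u1],None,fx=k,fy=k,interpolation=cv2.INTER_CUBIC); h=cv2.cvtColor(b,cv2.COLOR_BGR2HSV)
        m=((h[...,0]>5)&(h[...,0]<20)&(h[...,1]>90)&(h[...,2]<150)&(h[...,2]>40)).astype(np.uint8)
        m=cv2.morphologyEx(m,cv2.MORPH_OPEN,np.ones((15,15)))
        n_,l,s,_c=cv2.connectedComponentsWithStats(m); i=1+np.argmax(s[1:,4]); m=l==i
        vs,us=np.nonzero(m); vb=vs.max(); rows=range(vb-70,vb-18)
        mid=[(np.nonzero(m[r])[0].min()+np.nonzero(m[r])[0].max())/2 for r in rows]; wd=[np.ptp(np.nonzero(m[r])[0]) for r in rows]
        p=np.polyfit(list(rows),mid,1); uv=np.array([np.polyval(p,vb),vb]); uv=(uv+.5)/k-.5+[u0,v0]
        P=plane(d,[uv],ztip)[0]; C=-d['view'][:3,:3].T@d['view'][:3,3]; f=(P-C)[:2]; f/=np.linalg.norm(f)
        res.append(np.r_[P[:2]+.007*f,np.mean(wd)/k,uv])
    return np.mean(res,0)
if __name__=='__main__':
    s=env.get_state(); z=s['tcp_pos'][2]
    t=tip(z-.097); print('hole(side)',HOLE,'tip',t,'clock',s['clock'])
    d=HOLE[:2]-t[:2]; print('world d mm',d*1000); tool(np.r_[s['tcp_pos'][:2]+d,s['tcp_pos'][2]],np.radians(134.5))
E
python3 tip.py
```

```text
hole(side) [ 0.672  -0.0462  0.124 ] tip [  0.6725  -0.049    6.7799 278.8774 157.0833] clock 10.05
world d mm [-0.4974  2.8024]
tcp [ 0.6711 -0.0469  0.2457] F [-0.4978  0.654  -2.8443] shift mm [ 2.7345  1.7422 -0.0611]
turn [ 0.0003  0.0007 -0.0004]
```

Run:
```python
from st import *
d=snap('side'); Q=cloud(d); c=cv2.cvtColor(d['color'],cv2.COLOR_BGR2HSV)
tx=np.array([-.7005,.7137]); ty=np.array([.7137,.7005])
v=np.mgrid[:420,:560][0]; u=np.mgrid[:420,:560][1]
C=-d['view'][:3,:3].T@d['view'][:3,3]; print('view dir to ring',(np.array([.672,-.045])-C[:2])/np.linalg.norm(np.array([.672,-.045])-C[:2]))
for a,b in((125,135),(135,145),(145,156)):
    m=(v>=a)&(v<b)&(abs(u-279)<=2); q=Q[m]; q=q[abs(q[:,0]-.67)<.03]; print(len(q),np.median(q,0),'tx',np.median(q[:,:2]@tx)*1000,'ty',np.median(q[:,:2]@ty)*1000,'std',(q[:,:2]@tx).std()*1000)
# ring top pixels in depth map
m=(abs(u-278)<12)&(abs(v-167)<9)&(c[...,1]<60); q=Q[m]; q=q[(abs(q[:,2]-.124)<.006)]; print('ring',len(q),q.mean(0))
print('zmap hand z tip rows', [ (r,np.round(Q[r,279],4)) for r in range(153,161)])
H=np.array([.672,-.0462]); print('hole tx,ty',H@tx*1000,H@ty*1000)
s=env.get_state(); print(s['tcp_pos'],s['tcp_pos'][:2]@tx*1000,s['tcp_pos'][:2]@ty*1000)
```

```text
view dir to ring [ 0.7222 -0.6917]
49 [ 0.6642 -0.042   0.2098] tx -496.041170425062 ty 444.54722513227597 std 1.3530210746031774
49 [ 0.6641 -0.0417  0.1886] tx -495.35627650161996 ty 444.78669522399093 std 1.4930162651669163
55 [ 0.6645 -0.042   0.1668] tx -495.55846735396517 ty 444.97334899286494 std 1.4993290780765465
ring 231 [ 0.6684 -0.0421  0.1237]
zmap hand z tip rows [(153, array([ 0.665 , -0.0422,  0.1596])), (154, array([ 0.6635, -0.0408,  0.1586])), (155, array([ 0.6637, -0.0409,  0.1563])), (156, array([ 0.6628, -0.04  ,  0.1548])), (157, array([ 0.6647, -0.0418,  0.1512])), (158, array([ 0.7218, -0.0968,  0.1014])), (159, array([ 0.7207, -0.0957,  0.0999])), (160, array([ 0.7215, -0.0965,  0.0968]))]
hole tx,ty -503.70894 447.2433000000001
[ 0.6711 -0.047   0.2456] -503.6704404505369 446.0771986425773
```

Request:
apply_moves --rows '[{"xyz": [-1.5, 2, 4], "turn": [0, 0, 0], "grip": 0}, {"xyz": [-1.5, 2, 9], "turn": [0, 0, 0], "grip": 0}, {"xyz": [-1.5, 2, 14], "turn": [0, 0, 0], "grip": 0}, {"xyz": [-1.5, 2, 18], "turn": [0, 0, 0], "grip": 0}, {"xyz": [-1.5, 2, 20], "turn": [0, 0, 0], "grip": 0}, {"xyz": [-1.5, 2, 20], "turn": [0, 0, 0], "grip": 0}]'

```text
clock: 10.75
tcp_pos: [0.673, -0.0467, 0.2242]
orientation: [-0.001, 0.387, 0.922, -0.0]
wrist_force: [0.0, -0.8, -2.7]
finger_gap: 0.011
grip_force: 58.7
```

Run:
```python
from st import *
tool([.672,-.046,.22])
d=snap('side'); Q=cloud(d); tx=np.array([-.7005,.7137]); ty=np.array([.7137,.7005])
v,u=np.mgrid[:420,:560]
m=(v>=125)&(v<160)&(abs(u-279)<=2); q=Q[m]; q=q[abs(q[:,0]-.67)<.03]; print('tx',np.median(q[:,:2]@tx)*1000,'ty',np.median(q[:,:2]@ty)*1000)
s=env.get_state(); print(s['clock'],s['tcp_pos'][:2]@tx*1000,s['tcp_pos'][:2]@ty*1000)
a=cv2.resize(d['color'][120:200,240:320],None,fx=6,fy=6,interpolation=cv2.INTER_CUBIC); cv2.imwrite('pics/s5.png',a)
```

```text
tcp [ 0.673  -0.0467  0.2242] F [ 0.0276 -0.8478 -2.7233] shift mm [ 1.2258 -0.2528  4.1901]
tx -496.4456546699073 ty 444.86895742067213
10.8 -504.9346297502115 447.79405695537605
```

View pics/s5.png

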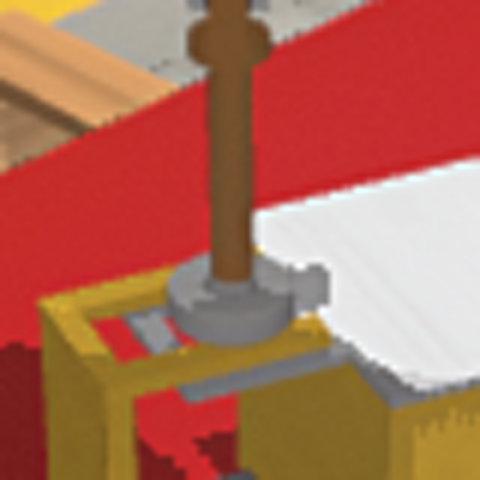

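Request:
apply_moves --rows '[{"xyz": [0, 0, 1], "turn": [0, 0, 0], "grip": 0}, {"xyz": [0, 0, 2], "turn": [0, 0, 0], "grip": 0}, {"xyz": [0, 0, 3], "turn": [0, 0, 0], "grip": 0}, {"xyz": [0, 0, 3], "turn": [0, 0, 0], "grip": 0}]'

```text
clock: 11.13
tcp_pos: [0.6735, -0.0467, 0.2222]
orientation: [0.0, 0.387, 0.922, -0.0]
wrist_force: [-0.7, -0.7, -2.3]
finger_gap: 0.0111
grip_force: 58.7
```

Request:
apply_moves --rows '[{"xyz": [0, 0, 1], "turn": [0, 0, 0], "grip": 0}, {"xyz": [0, 0, 2], "turn": [0, 0, 0], "grip": 0}, {"xyz": [0, 0, 2], "turn": [0, 0, 0], "grip": 0}]'

```text
clock: 11.38
tcp_pos: [0.6735, -0.0467, 0.22]
orientation: [-0.0, 0.387, 0.922, -0.0]
wrist_force: [0.3, 1.5, -1.9]
finger_gap: 0.011
grip_force: 58.7
```

Request:
apply_moves --rows '[{"xyz": [0, 0, 1], "turn": [0, 0, 0], "grip": 0}, {"xyz": [0, 0, 2], "turn": [0, 0, 0], "grip": 0}, {"xyz": [0, 0, 2], "turn": [0, 0, 0], "grip": 0}]'

```text
clock: 11.63
tcp_pos: [0.6734, -0.0467, 0.218]
orientation: [-0.0, 0.387, 0.922, -0.0]
wrist_force: [-0.1, 0.3, -2.7]
finger_gap: 0.011
grip_force: 58.7
```

Request:
apply_moves --rows '[{"xyz": [0, 0, 1], "turn": [0, 0, 0], "grip": 0}, {"xyz": [0, 0, 2], "turn": [0, 0, 0], "grip": 0}, {"xyz": [0, 0, 2], "turn": [0, 0, 0], "grip": 0}]'

```text
clock: 11.88
tcp_pos: [0.6734, -0.0467, 0.216]
orientation: [-0.0, 0.387, 0.922, -0.0]
wrist_force: [0.6, 0.3, -1.9]
finger_gap: 0.0113
grip_force: 58.7
```

Request:
apply_moves --rows '[{"xyz": [0, 0, 1], "turn": [0, 0, 0], "grip": 0}, {"xyz": [0, 0, 2], "turn": [0, 0, 0], "grip": 0}, {"xyz": [0, 0, 2], "turn": [0, 0, 0], "grip": 0}]'

```text
clock: 12.13
tcp_pos: [0.6735, -0.0467, 0.214]
orientation: [-0.0, 0.387, 0.922, -0.0]
wrist_force: [-0.8, 0.1, -2.8]
finger_gap: 0.0112
grip_force: 58.7
```

Request:
apply_moves --rows '[{"xyz": [0, 0, 1], "turn": [0, 0, 0], "grip": 0}, {"xyz": [0, 0, 2], "turn": [0, 0, 0], "grip": 0}, {"xyz": [0, 0, 3], "turn": [0, 0, 0], "grip": 0}, {"xyz": [0, 0, 3], "turn": [0, 0, 0], "grip": 0}]'

```text
clock: 12.47
tcp_pos: [0.6734, -0.0467, 0.211]
orientation: [-0.0, 0.387, 0.922, -0.0]
wrist_force: [-0.1, -0.3, -1.8]
finger_gap: 0.011
grip_force: 58.7
```

Request:
apply_moves --rows '[{"xyz": [0, 0, 1], "turn": [0, 0, 0], "grip": 0}, {"xyz": [0, 0, 2.5], "turn": [0, 0, 0], "grip": 0}, {"xyz": [0, 0, 4], "turn": [0, 0, 0], "grip": 0}, {"xyz": [0, 0, 5.5], "turn": [0, 0, 0], "grip": 0}, {"xyz": [0, 0, 7], "turn": [0, 0, 0], "grip": 0}, {"xyz": [0, 0, 8], "turn": [0, 0, 0], "grip": 0}]'

```text
clock: 12.97
tcp_pos: [0.6735, -0.0467, 0.203]
orientation: [-0.0, 0.387, 0.922, -0.0]
wrist_force: [0.4, 0.3, -2.5]
finger_gap: 0.0109
grip_force: 58.7
```

Request:
apply_moves --rows '[{"xyz": [0, 0, 2], "turn": [0, 0, 0], "grip": 0}, {"xyz": [0, 0, 4], "turn": [0, 0, 0], "grip": 0}, {"xyz": [0, 0, 6], "turn": [0, 0, 0], "grip": 0}, {"xyz": [0, 0, 8], "turn": [0, 0, 0], "grip": 0}, {"xyz": [0, 0, 10], "turn": [0, 0, 0], "grip": 0}, {"xyz": [0, 0, 12], "turn": [0, 0, 0], "grip": 0}, {"xyz": [0, 0, 12], "turn": [0, 0, 0], "grip": 0}]'

```text
clock: 13.55
tcp_pos: [0.6733, -0.0467, 0.1907]
orientation: [-0.0, 0.387, 0.922, -0.0]
wrist_force: [0.1, -0.2, -3.3]
finger_gap: 0.0112
grip_force: 58.7
```

Tip is about 30 mm below the ring top with no contact force, so I keep lowering.

Request:
apply_moves --rows '[{"xyz": [0, 0, 2], "turn": [0, 0, 0], "grip": 0}, {"xyz": [0, 0, 4], "turn": [0, 0, 0], "grip": 0}, {"xyz": [0, 0, 6], "turn": [0, 0, 0], "grip": 0}, {"xyz": [0, 0, 8], "turn": [0, 0, 0], "grip": 0}, {"xyz": [0, 0, 10], "turn": [0, 0, 0], "grip": 0}, {"xyz": [0, 0, 12], "turn": [0, 0, 0], "grip": 0}, {"xyz": [0, 0, 14], "turn": [0, 0, 0], "grip": 0}, {"xyz": [0, 0, 16], "turn": [0, 0, 0], "grip": 0}, {"xyz": [0, 0, 18], "turn": [0, 0, 0], "grip": 0}, {"xyz": [0, 0, 20], "turn": [0, 0, 0], "grip": 0}, {"xyz": [0, 0, 20], "turn": [0, 0, 0], "grip": 0}]'

```text
clock: 14.47
tcp_pos: [0.6733, -0.0467, 0.1707]
orientation: [-0.0, 0.387, 0.922, -0.0]
wrist_force: [0.0, 0.0, -2.7]
finger_gap: 0.0111
grip_force: 58.7
```

Request:
apply_moves --rows '[{"xyz": [0, 0, 2], "turn": [0, 0, 0], "grip": 0}, {"xyz": [0, 0, 4], "turn": [0, 0, 0], "grip": 0}, {"xyz": [0, 0, 6], "turn": [0, 0, 0], "grip": 0}, {"xyz": [0, 0, 8], "turn": [0, 0, 0], "grip": 0}, {"xyz": [0, 0, 10], "turn": [0, 0, 0], "grip": 0}, {"xyz": [0, 0, 12], "turn": [0, 0, 0], "grip": 0}, {"xyz": [0, 0, 14], "turn": [0, 0, 0], "grip": 0}, {"xyz": [0, 0, 16], "turn": [0, 0, 0], "grip": 0}, {"xyz": [0, 0, 18], "turn": [0, 0, 0], "grip": 0}, {"xyz": [0, 0, 20], "turn": [0, 0, 0], "grip": 0}, {"xyz": [0, 0, 20], "turn": [0, 0, 0], "grip": 0}]'

```text
clock: 15.38
tcp_pos: [0.6733, -0.0467, 0.1507]
orientation: [-0.0, 0.387, 0.922, -0.0]
wrist_force: [-0.9, 0.7, -2.8]
finger_gap: 0.0111
grip_force: 58.7
```

Request:
apply_moves --rows '[{"xyz": [0, 0, 1], "turn": [0, 0, 0], "grip": 0}, {"xyz": [0, 0, 2], "turn": [0, 0, 0], "grip": 0}, {"xyz": [0, 0, 3], "turn": [0, 0, 0], "grip": 0}, {"xyz": [0, 0, 4], "turn": [0, 0, 0], "grip": 0}, {"xyz": [0, 0, 5], "turn": [0, 0, 0], "grip": 0}, {"xyz": [0, 0, 6], "turn": [0, 0, 0], "grip": 0}, {"xyz": [0, 0, 6], "turn": [0, 0, 0], "grip": 0}]'

```text
clock: 15.97
tcp_pos: [0.6734, -0.0467, 0.145]
orientation: [-0.0, 0.387, 0.922, -0.0]
wrist_force: [-0.5, 0.2, -2.8]
finger_gap: 0.0111
grip_force: 58.7
```

Request:
apply_moves --rows '[{"xyz": [0, 0, 0.7], "turn": [0, 0, 0], "grip": 0}, {"xyz": [0, 0, 1.5], "turn": [0, 0, 0], "grip": 0}, {"xyz": [0, 0, 1.5], "turn": [0, 0, 0], "grip": 0}]'

```text
clock: 16.22
tcp_pos: [0.6735, -0.0468, 0.1436]
orientation: [-0.0, 0.387, 0.922, -0.0]
wrist_force: [0.0, -0.1, -2.4]
finger_gap: 0.0111
grip_force: 58.7
```

Request:
apply_moves --rows '[{"xyz": [0, 0, 0.7], "turn": [0, 0, 0], "grip": 0}, {"xyz": [0, 0, 1.5], "turn": [0, 0, 0], "grip": 0}, {"xyz": [0, 0, 1.5], "turn": [0, 0, 0], "grip": 0}]'

```text
clock: 16.47
tcp_pos: [0.6735, -0.0467, 0.1421]
orientation: [-0.0, 0.387, 0.922, -0.0]
wrist_force: [-0.4, 0.2, -2.7]
finger_gap: 0.0111
grip_force: 58.7
```

Request:
apply_moves --rows '[{"xyz": [0, 0, 0.5], "turn": [0, 0, 0], "grip": 0}, {"xyz": [0, 0, 1], "turn": [0, 0, 0], "grip": 0}, {"xyz": [0, 0, 1], "turn": [0, 0, 0], "grip": 0}]'

```text
clock: 16.72
tcp_pos: [0.6736, -0.0468, 0.1413]
orientation: [0.0, 0.387, 0.922, -0.0]
wrist_force: [0.3, 0.5, -2.7]
finger_gap: 0.0112
grip_force: 58.8
```

Request:
apply_moves --rows '[{"xyz": [0, 0, 0.5], "turn": [0, 0, 0], "grip": 0}, {"xyz": [0, 0, 1], "turn": [0, 0, 0], "grip": 0}, {"xyz": [0, 0, 1], "turn": [0, 0, 0], "grip": 0}]'

```text
clock: 16.97
tcp_pos: [0.6736, -0.0468, 0.1411]
orientation: [0.0, 0.387, 0.922, 0.0]
wrist_force: [-1.6, 0.3, 3.2]
finger_gap: 0.0108
grip_force: 59.5
```

Request:
apply_moves --rows '[{"xyz": [0, 0, 0.5], "turn": [0, 0, 0], "grip": 0}, {"xyz": [0, 0, 1], "turn": [0, 0, 0], "grip": 0}, {"xyz": [0, 0, 1], "turn": [0, 0, 0], "grip": 0}]'

```text
clock: 17.22
tcp_pos: [0.6737, -0.0468, 0.1411]
orientation: [0.001, 0.387, 0.922, 0.0]
wrist_force: [-4.3, 0.5, 7.5]
finger_gap: 0.0109
grip_force: 60.2
```

Request:
apply_moves --rows '[{"xyz": [0, 0, -1.5], "turn": [0, 0, 0], "grip": 0}, {"xyz": [0, 0, -1.5], "turn": [0, 0, 0], "grip": 0}, {"xyz": [0, 0, -1.5], "turn": [0, 0, 0], "grip": 0.2}, {"xyz": [0, 0, -1.5], "turn": [0, 0, 0], "grip": 0.3}, {"xyz": [0, 0, -1.5], "turn": [0, 0, 0], "grip": 0.4}, {"xyz": [0, 0, -1.5], "turn": [0, 0, 0], "grip": 0.4}, {"xyz": [0, 0, -1.5], "turn": [0, 0, 0], "grip": 0.4}]' --force 20

```text
clock: 17.8
tcp_pos: [0.6736, -0.0468, 0.1406]
orientation: [-0.0, 0.387, 0.922, -0.0]
wrist_force: [0.1, 0.1, -0.1]
finger_gap: 0.0344
grip_force: 0.0
```

Request:
apply_moves --rows '[{"xyz": [0, 0, -5], "turn": [0, 0, 0], "grip": 0.4}, {"xyz": [0, 0, -15], "turn": [0, 0, 0], "grip": 0.4}, {"xyz": [0, 0, -30], "turn": [0, 0, 0], "grip": 0.4}, {"xyz": [0, 0, -55], "turn": [0, 0, 0], "grip": 0.4}, {"xyz": [0, 0, -80], "turn": [0, 0, 0], "grip": 0.4}, {"xyz": [0, 0, -100], "turn": [0, 0, 0], "grip": 0.4}, {"xyz": [0, 0, -100], "turn": [0, 0, 0], "grip": 0.4}, {"xyz": [0, 0, -100], "turn": [0, 0, 0], "grip": 0.4}]'

```text
clock: 18.47
tcp_pos: [0.6747, -0.0469, 0.2435]
orientation: [0.002, 0.387, 0.922, 0.0]
wrist_force: [0.1, 0.2, -0.7]
finger_gap: 0.0345
grip_force: 0.0
```

Run:
```python
from st import *
d=snap('side'); cv2.imwrite('pics/s6.png',cv2.resize(d['color'][100:250,120:400],None,fx=2.5,fy=2.5,interpolation=cv2.INTER_CUBIC))
Q=cloud(d); v,u=np.mgrid[:420,:560]; m=(abs(u-278)<14)&(v<175)&(abs(Q[...,0]-.67)<.03)&(abs(Q[...,1]+.045)<.03)&(Q[...,2]<.2); print('top z',np.percentile(Q[m][:,2],[95,99]))
```

```text
top z [0.1849 0.1861]
```

View pics/s6.png

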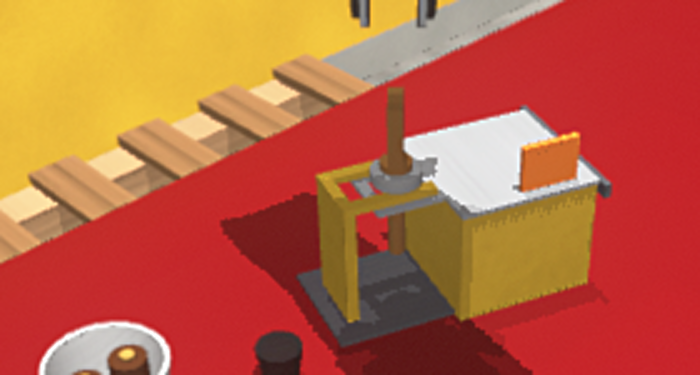

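The wrench is seated: its shoulder is on the ring at crop (397,170), the handle shows below the eye at (397,235), and the top is at 0.185 m against 0.184 m expected. The gripper is clear above, so I'm handing in.

```bash
python3 -c "
from workcell import ticket; print(ticket.hand_in())"
```

```text
the job is handed in; nothing more can be done
None
```

The job is handed in at about 18.5 s of the 72 s allowed: the gate is shut on its stop, the wrench hangs through the ring and the gate's eye with its shoulder on the ring, the gripper is clear, and nothing touched the cup, radio pack or stopper; the hand-in returned no verdict.

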